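# Draw the cylinder head's cam clamp tight

## Task

The finned aluminium cylinder head in the cam clamp with the red handle is still loose. Turn that clamp's cam disc half a turn clockwise (seen from above) by its upright red handle, fully home, so that the hook draws the bolt in and the red jaw closes on the head, then let go. Leave the black-handled cam clamp as it is.

Things in the scene. Friction and masses are not known exactly. Their poses are not given: they have to be found in the camera images.
- red_cam (a joint): angle of the red-handled clamp's cam disc, rad: 0 = fully open, grows as the disc turns clockwise seen from above, 3.14 (hard stop) = bolt drawn fully in (12 mm), jaw tight on the head. Starts between 0 and 0.45. It turns with even friction (0.12 N m, about 3 N at the handle) and stays where it is left.
- red_knob (a point): grasp point of the upright red handle: a round sleeve 18 mm across, near the cam disc's rim, 42 mm from the disc's axis, spinning freely on its own vertical axis so the gripper need not turn. Point: on the sleeve's axis, 62 mm above the bench, 13 mm below its top, 37 mm above its foot. Hook, hub and pin on the disc reach 43 mm above the bench.
- red_axis (a point): point on the vertical axis of that clamp's cam disc (108 mm across), 62 mm above the bench. The clamp is a fixed grey plate, 220 x 124 mm, turned differently each time; x points along the bolt to the head (58 mm high, from 72 mm off the axis) and the red jaw. At angle 0 the handle lies along -y; its half circle, by -x to +y, is clear of the bolt.
- black_knob (a point): the same point (62 mm above the bench) on the upright black handle of the other, like clamp, which has a black jaw and holds a wooden block. It must stay where it is.

How it is judged:
By the outcome, as a careful person would: the job done as asked, in the order asked, and still so for the second after the job is handed in, with the robot touching nothing.
It also fails if it takes over 32 s, if anything falls off the work surface, if the arm or the gripper's body presses on something with over 40 N, if the wrist force passes 120 N, or if a joint passes its speed limit or range.

## Robot

A 6-joint arm with a two-finger parallel gripper is mounted at the origin on the work surface. World frame = base frame: x ahead of the robot, y to its left, z up, the work surface at z = 0. Lengths are in m, angles in degrees, forces in N, time in s.
With the tool pointing down it reaches from about 0.35 to 0.875 m from the base axis. Payload 4.2 kg.
Tool frame: the origin (TCP) lies on the centre line of the jaws, within the pads' length; the fingertips stand tip_reach ahead of it and the grasp point (between the pads) is the TCP (tip_reach is the distance from the TCP to the fingertips, in m); z points along the fingers, y is the line along which they close (so a half turn about z gives the same grasp; the last joint's range is limited). The gripper opens to 87 mm and grips with 3 to 60 N. Pads are 19 mm wide; open, the fingers measure 117 mm over their backs; the gripper's body (75 mm by 190 mm) begins 51 mm behind the grasp point.
Start: joints at [87.697, 22.042, 0.453, 0, -68.411, -14.817], TCP at [0.184, 0.597, 0.22] pointing down, gripper open.
Joint ranges: [-179.83, 179.83], [-69.29, 118.12], [-61.27, 80.66], [-181.25, 117.63], [-171.15, -9.14], [-177.46, 177.46]. Speed limits (degrees/s): [159.86, 159.86, 180, 180, 180, 180].

## Interface

Orientations are given as a 3x3 rotation matrix whose columns are the frame's x, y, z axes.
In Python, from station import sense, capture, finish_job, tip_reach gives the robot as it stands.
- The arm moves only by the tool arm_command, never from a script. Its argument "deltas" is a list of rows, each a list of 7 numbers: the turn, a rotation vector about the tool's x, y, z in rad, then the shift along the tool's x, y, z in cm, then the closure, from -1 (fully open) to 1 (shut), so that 0 is half open. In form: [[rx, ry, rz, dx, dy, dz, hand], ...]. A call has 1 to 8 rows; each row is the pose to reach, as a shift and turn from the pose commanded when the call began, along the tool's axes at that moment; what a row does not reach only later rows make up. A row lasts 1/12 s, in which the tool goes at most 41.7 mm and 7.16 degrees, less where a joint would pass 70% of its speed; a pose out of reach is approached as far as the arm can. A call with a gripper value outside its range is refused whole. The fingers move at their own pace and stop on an object; the grip force is fixed at half the most. Time passes only in rows, so rows that repeat a pose let the fingers close. It gives the time, the measured TCP pose, the force, the opening and the grip force at its end, in the units of the state.
- sense(): the state, without advancing time (a new reading comes with each control period).
- capture(name): name is "scene" or "top"; returns a dict with "pixels" (400x640x3 uint8, blue, green, red), "fovy" (degrees; the focal length in pixels is half the picture's height over the tangent of half this angle, whatever the lens; pixels are square), "cx", "cy" (the principal point, pixels), "k1" (the pictures are not rectified: a ray, as slopes to the right and down, at radius r is drawn at 1 + k1 r^2 times it, then the intrinsics apply), "rvec" (rotation vector, rad) and "tvec" (3), from world to camera coordinates, as OpenCV has them. Camera axes: x right, y down, z forward; pixel columns grow to the right and rows downward; lengths in m; the calibration is good to about 2 mm. A picture is of the moment at which its call begins. There is no depth.
- finish_job(): hands the job in; it is judged then, once.
The state is a dict: "time_s": time; "joints": joint angles; "joint_velocities": joint speeds; "effort": joint torques, N m; "tcp_pos": TCP position; "ee_rot": TCP orientation; "wrist_force": force on the tool from outside, world axes, zero at the start; "moment": the same for the moment, N m; "gripper_width": opening from 0.0 (shut) to 1.0 (fully open); "gripper_force": force on a finger pad.
Only numpy, scipy, OpenCV 4.12 (cv2) and the standard library are available. Lean on these libraries where they do the work, as an engineer would, in place of code of your own. Each camera call takes 0.05 s, during which the arm holds its last target. There are 200 camera calls.

## Working session

There is one attempt and no reset: what is moved stays moved. The work goes in short steps, Python scripts to look and compute and a tool call to move; the robot and the scene stay as the last step left them, time stands still between calls to the robot, and variables do not carry over. Pictures are saved under pics/ and viewed, at most 10 in all, crops included, and the job is handed in when it is done.

Besides the shell and the picture viewer there is one more tool, called after "Call:" as name(argument=value, ...), one argument or row to a line, values as JSON. arm_command: Moves the arm, as the interface text tells. Its arguments: {"type":"object","properties":{"deltas":{"type":"array"}},"required":["deltas"]}

```bash
mkdir -p pics; cat > h.py <<'E'
import numpy as np, cv2
from station import sense, capture, finish_job, tip_reach
def cam(d):
    h,w=d["pixels"].shape[:2]; f=h/2/np.tan(np.radians(d["fovy"])/2)
    K=np.array([[f,0,d["cx"]],[0,f,d["cy"]],[0,0,1.]])
    return K,np.array([d["k1"],0,0,0.]),np.array(d["rvec"],float).reshape(3,1),np.array(d["tvec"],float).reshape(3,1)
def toworld(d,uv,z):
    K,D,r,t=cam(d); R=cv2.Rodrigues(r)[0]
    n=cv2.undistortPoints(np.array(uv,float).reshape(-1,1,2),K,D).reshape(-1,2)
    c=(-R.T@t).ravel(); out=[]
    for a in n:
        v=R.T@np.array([*a,1]); out.append(c+v*(z-c[2])/v[2])
    return np.array(out)
def topix(d,P):
    K,D,r,t=cam(d); return cv2.projectPoints(np.array(P,float).reshape(-1,1,3),r,t,K,D)[0].reshape(-1,2)
E
python3 - <<'E'
from h import *
for n in("scene","top"):
    d=capture(n); cv2.imwrite(f"pics/{n}0.png",d["pixels"]); print(n,{k:d[k] for k in d if k!="pixels"})
s=sense(); print(s,tip_reach)
E
```

```text
scene {'fovy': 54.52709166855293, 'cx': 324.06454238702185, 'cy': 190.6060981985738, 'k1': -0.08518398498330222, 'rvec': array([ 1.53609157,  1.71718505, -0.913259  ]), 'tvec': array([ 0.07586346, -0.24202791,  1.31280055])}
top {'fovy': 51.17406672330601, 'cx': 321.7511262021189, 'cy': 204.27133092743568, 'k1': -0.10748198309240055, 'rvec': array([ 2.15812237, -2.18838359,  0.1042643 ]), 'tvec': array([-0.01091348,  0.56213373,  0.85357221])}
{'time_s': 0.1, 'joints': array([ 8.76965297e+01,  2.20858430e+01,  3.88851327e-01, -2.50571951e-02,
       -6.84129784e+01, -1.48149953e+01]), 'joint_velocities': array([-0.09692058, -0.16195128,  0.12198085,  0.16964348, -0.05726988,
       -0.03213801]), 'effort': array([-4.57051865e-04, -3.91693854e+01,  1.87934768e+01,  4.23189148e+00,
        1.34598042e-02, -7.77566402e-05]), 'tcp_pos': array([0.18380936, 0.59679193, 0.21918358]), 'ee_rot': array([[ 9.55650736e-01, -2.94502016e-01, -4.83468845e-04],
       [-2.94502397e-01, -9.55648849e-01, -1.90141025e-03],
       [ 9.79427072e-05,  1.95946684e-03, -9.99998075e-01]]), 'wrist_force': array([0.38330102, 0.20513619, 0.6061748 ]), 'moment': array([-0.02665838,  0.01176836,  0.01214839]), 'gripper_force': 0.0, 'gripper_width': 0.999743107536697} 0.019
```

View pics/scene0.png

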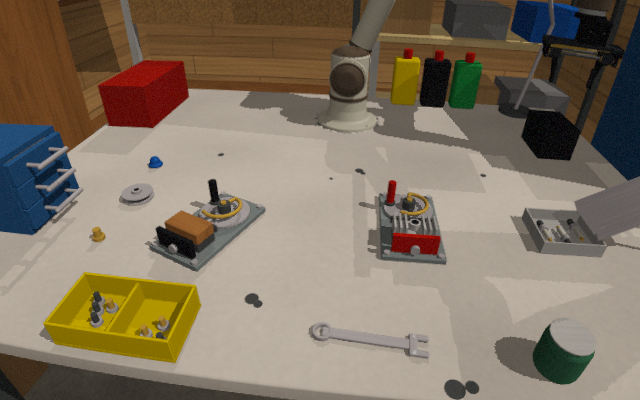

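View pics/top0.png

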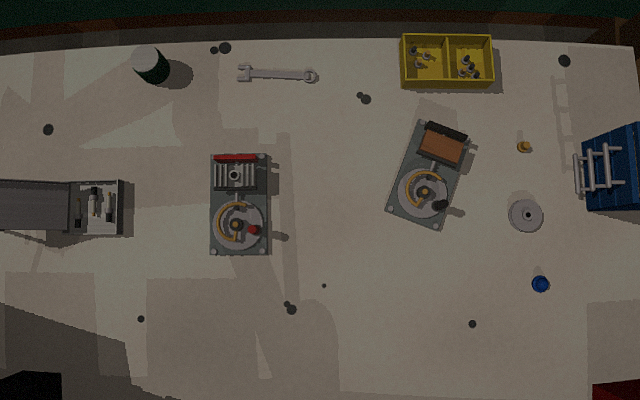

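The red clamp sits at about (240,205) in the top view, its handle at about (253,230) and its disc at about (237,225). The black clamp is at about (428,175). I'll zoom in on both.

```bash
python3 - <<'E'
from h import *
t=cv2.imread("pics/top0.png"); s=cv2.imread("pics/scene0.png")
a=cv2.resize(t[145:265,195:305],None,fx=5,fy=5,interpolation=cv2.INTER_CUBIC)[:600]
b=cv2.resize(s[175:265,370:450],None,fx=3,fy=3,interpolation=cv2.INTER_CUBIC)
c=np.zeros((600,800,3),np.uint8); c[:600,:550]=a; c[:270,555:795]=b
cv2.imwrite("pics/crop0.png",c)
d=capture("top"); p=d["pixels"]
hsv=cv2.cvtColor(p,cv2.COLOR_BGR2HSV); m=((hsv[...,0]<8)|(hsv[...,0]>172))&(hsv[...,1]>150)&(hsv[...,2]>60)
n,l,st,ce=cv2.connectedComponentsWithStats(m.astype(np.uint8)); 
for i in range(1,n):
    if st[i,4]>15: print(st[i],ce[i])
E
```

```text
[214 154  42   5 185] [235.45945946 156.24864865]
[248 225   8   9  54] [251.64814815 228.83333333]
```

View pics/crop0.png

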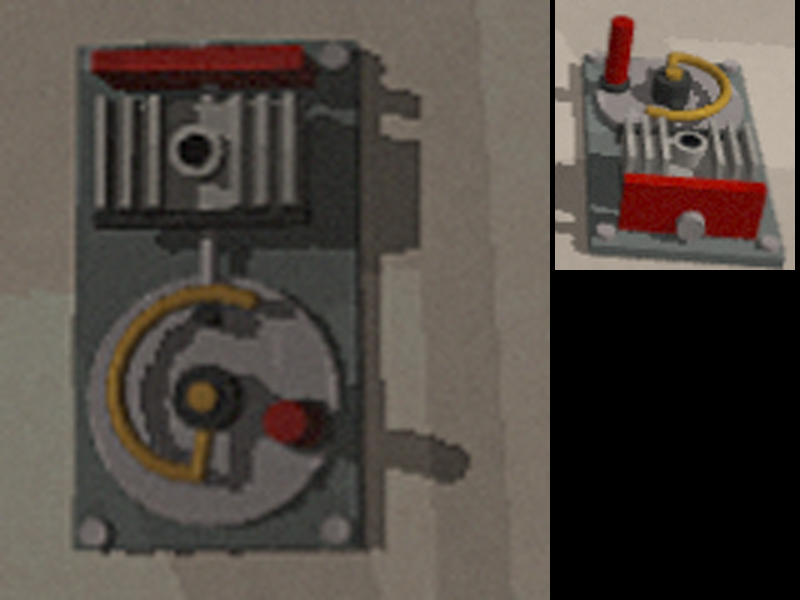

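The crop shows the disc centred at about (215,401) in crop pixels, which is (238,225.2) in the image. The handle top is at about (285,420), or (252,229). The plate's left edge runs from (75,548) to (80,42), and its right edge from (362,548) to (357,42).

```bash
python3 - <<'E'
from h import *
d=capture("top"); f=lambda x,y:(195+(x+.5)/5-.5,145+(y+.5)/5-.5)
ax=toworld(d,[f(215,401)],.025)[0]; kn=toworld(d,[f(285,420)],.075)[0]
c=toworld(d,[f(75,548),f(80,42),f(357,42),f(362,548)],.012)
print("axis",ax,"knob",kn,np.linalg.norm((kn-ax)[:2])); print(c)
e=[np.linalg.norm(c[i]-c[(i+1)%4]) for i in range(4)]; print(e)
x=(c[1]-c[0]+c[2]-c[3])[:2]; x/=np.linalg.norm(x); y=np.array([-x[1],x[0]])
print("yaw",np.degrees(np.arctan2(x[1],x[0])))
v=(kn-ax)[:2]; print("angle",np.degrees(np.arctan2(-(v@x),-(v@y))), "center offs",(c.mean(0)-ax)[:2]@x,(c.mean(0)-ax)[:2]@y)
# scene check: project
s=capture("scene"); 
for P in ([*kn[:2],.075],[*kn[:2],.025],[*ax[:2],.025]): print(topix(s,[P]))
hsv=cv2.cvtColor(s["pixels"],cv2.COLOR_BGR2HSV); m=((hsv[...,0]<8)|(hsv[...,0]>172))&(hsv[...,1]>150)&(hsv[...,2]>60)
n,l,st,ce=cv2.connectedComponentsWithStats(m.astype(np.uint8))
for i in range(1,n):
    if st[i,4]>30 and 370<ce[i][0]<450: print(st[i],ce[i])
E
```

```text
axis [0.52102278 0.1595204  0.025     ] knob [0.51071643 0.12139312 0.075     ] 0.039495694931360965
[[0.45941419 0.2225431  0.012     ]
 [0.67942074 0.2229198  0.012     ]
 [0.67706121 0.10096716 0.012     ]
 [0.45833644 0.09909862 0.012     ]]
[np.float64(0.22000687876604894), np.float64(0.1219754666905594), np.float64(0.21873275919060553), np.float64(0.1234491827259301)]
yaw 0.29321203209904945
angle 15.419576521496383 center offs 0.0475442655441902 0.001618485485803346
[[391.7781977  181.32336739]]
[[389.24512568 200.39858928]]
[[406.74966525 204.26059013]]
[404  48   9  11  88] [407.80681818  52.89772727]
[434  50  10  11  92] [438.94565217  55.04347826]
[387 180   9  23 154] [390.99350649 191.35714286]
[391 233  49  22 813] [414.99261993 242.67650677]
```

Call:
arm_command(
  deltas=[
    [0,0,0,1.5,1.2,0,-1],
    [0,0,0,4.2,3.3,0,-1],
    [0,0,0,7.2,5.7,0,-1],
    [0,0,0,10.2,8.1,0,-1],
    [0,0,0,13.2,10.5,0,-1],
    [0,0,0,16.2,12.9,0,-1],
    [0,0,0,19.2,15.2,0,-1],
    [0,0,0,22.2,17.6,0,-1],
  ],
)

```text
time_s: 0.92
tcp_pos: [0.345, 0.3621, 0.2203]
ee_rot: [[0.956, -0.294, 0.0], [-0.294, -0.956, 0.0], [0.0, -0.0, -1.0]]
wrist_force: [1.6, 0.6, -0.2]
gripper_width: 0.999
gripper_force: 0.0
```

Call:
arm_command(
  deltas=[
    [0,0,0,3,2.4,0,-1],
    [0,0,0,6,4.8,0,-1],
    [0,0,0,9,7.2,0,-1],
    [0,0,0,12,9.6,0,-1],
    [0,0,0,15,12,1,-1],
    [0,0,0,18,14.4,3,-0.6],
    [0,0,0,21,16.7,5,-0.3],
    [0,0,0,23,18.2,7,-0.3],
  ],
)

```text
time_s: 1.58
tcp_pos: [0.5119, 0.12, 0.15]
ee_rot: [[0.955, -0.296, 0.002], [-0.296, -0.955, 0.001], [0.002, -0.001, -1.0]]
wrist_force: [1.1, 0.2, -1.2]
gripper_width: 0.856
gripper_force: 0.0
```

Call:
arm_command(
  deltas=[
    [0,0,0,0,0,1,-0.3],
    [0,0,0,0,0,2,-0.3],
    [0,0,0,0,0,3,-0.3],
    [0,0,0,0,0,3.5,-0.3],
    [0,0,0,0,0,3.5,-0.3],
  ],
)

```text
time_s: 2.0
tcp_pos: [0.5096, 0.1228, 0.1143]
ee_rot: [[0.956, -0.293, -0.002], [-0.293, -0.956, -0.001], [-0.001, 0.001, -1.0]]
wrist_force: [-0.3, -0.2, -0.1]
gripper_width: 0.653
gripper_force: 0.0
```

```bash
python3 - <<'E'
from h import *
s=capture("scene"); t=capture("top"); S=sense(); print(S["tcp_pos"],S["gripper_width"])
a=cv2.resize(s["pixels"][130:230,350:470],None,fx=4,fy=4,interpolation=cv2.INTER_CUBIC)
b=cv2.resize(t["pixels"][165:265,190:280],None,fx=3,fy=3,interpolation=cv2.INTER_CUBIC)
c=np.zeros((400,760,3),np.uint8); c[:400,:480]=a; c[:300,485:755]=b
cv2.imwrite("pics/c1.png",c)
E
```

```text
[0.51060445 0.12309477 0.11570935] 0.6522033387310554
```

View pics/c1.png

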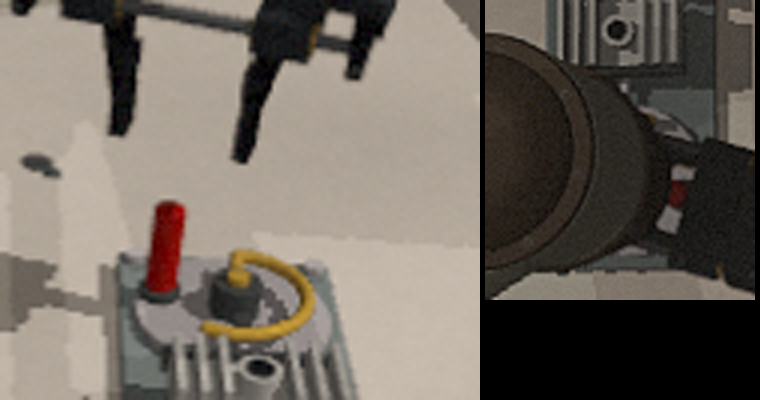

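The fingers straddle the red handle. Their tips are at about (118,132) and (242,160) in the crop, and the handle top at (171,205) falls midway between them. Descending and gripping.

Call:
arm_command(
  deltas=[
    [0,0,0,0,0.1,1.5,-0.3],
    [0,0,0,0,0.1,3,-0.3],
    [0,0,0,0,0.1,4.2,-0.3],
    [0,0,0,0,0.1,4.8,-0.3],
    [0,0,0,0,0.1,4.8,1],
    [0,0,0,0,0.1,4.8,1],
    [0,0,0,0,0.1,4.8,1],
    [0,0,0,0,0.1,4.8,1],
  ],
)

```text
time_s: 2.77
tcp_pos: [0.5109, 0.1216, 0.0682]
ee_rot: [[0.956, -0.294, 0.002], [-0.294, -0.956, 0.001], [0.002, -0.001, -1.0]]
wrist_force: [-0.8, 0.6, -0.1]
gripper_width: 0.43
gripper_force: 0.0
```

Call:
arm_command(
  deltas=[
    [0,0,0,0,0,0,1],
    [0,0,0,0,0,0,1],
    [0,0,0,0,0,0,1],
    [0,0,0,0,0,0,1],
    [0,0,0,0,0,0,1],
    [0,0,0,0,0,0,1],
  ],
)

```text
time_s: 3.27
tcp_pos: [0.5107, 0.1216, 0.0675]
ee_rot: [[0.956, -0.294, 0.001], [-0.294, -0.956, 0.001], [0.001, -0.001, -1.0]]
wrist_force: [0.1, 2.3, 2.4]
gripper_width: 0.186
gripper_force: 30.0
```

Gripped at 30 N. Now working out the arc in tool axes.

```bash
python3 - <<'E'
from h import *
A=np.array([.5208,.1608]); p0=sense()["tcp_pos"][:2]; R=sense()["ee_rot"][:2,:2]
P=lambda th:A+.0415*np.array([-np.sin(th),-np.cos(th)])
v=p0-A; t0=np.arctan2(-v[0],-v[1]); print(np.degrees(t0),np.linalg.norm(v))
th=np.linspace(t0,np.radians(180),25)
for c in range(3):
    b=P(th[8*c]) if c else p0
    print([[0,0,0,*np.round((R.T@(P(x)-b))*100,2).tolist(),0,1] for x in th[8*c+1:8*c+9]])
E
```

```text
14.490493961349564 0.040521126774605204
[[0, 0, 0, -0.49, 0.09, 0, 1], [0, 0, 0, -0.99, 0.02, 0, 1], [0, 0, 0, -1.47, -0.1, 0, 1], [0, 0, 0, -1.94, -0.29, 0, 1], [0, 0, 0, -2.38, -0.52, 0, 1], [0, 0, 0, -2.78, -0.81, 0, 1], [0, 0, 0, -3.15, -1.15, 0, 1], [0, 0, 0, -3.48, -1.52, 0, 1]]
[[0, 0, 0, -0.28, -0.41, 0, 1], [0, 0, 0, -0.51, -0.86, 0, 1], [0, 0, 0, -0.68, -1.33, 0, 1], [0, 0, 0, -0.79, -1.81, 0, 1], [0, 0, 0, -0.85, -2.31, 0, 1], [0, 0, 0, -0.85, -2.81, 0, 1], [0, 0, 0, -0.78, -3.3, 0, 1], [0, 0, 0, -0.66, -3.79, 0, 1]]
[[0, 0, 0, 0.18, -0.47, 0, 1], [0, 0, 0, 0.42, -0.91, 0, 1], [0, 0, 0, 0.7, -1.32, 0, 1], [0, 0, 0, 1.03, -1.69, 0, 1], [0, 0, 0, 1.41, -2.02, 0, 1], [0, 0, 0, 1.82, -2.3, 0, 1], [0, 0, 0, 2.26, -2.53, 0, 1], [0, 0, 0, 2.73, -2.7, 0, 1]]
```

Call:
arm_command(
  deltas=[
    [0,0,0,-0.49,0.09,0,1],
    [0,0,0,-0.99,0.02,0,1],
    [0,0,0,-1.47,-0.1,0,1],
    [0,0,0,-1.94,-0.29,0,1],
    [0,0,0,-2.38,-0.52,0,1],
    [0,0,0,-2.78,-0.81,0,1],
    [0,0,0,-3.15,-1.15,0,1],
    [0,0,0,-3.48,-1.52,0,1],
  ],
)

```text
time_s: 3.93
tcp_pos: [0.483, 0.1465, 0.0676]
ee_rot: [[0.956, -0.293, 0.004], [-0.293, -0.956, 0.001], [0.004, -0.002, -1.0]]
wrist_force: [7.2, -1.6, -3.1]
gripper_width: 0.186
gripper_force: 30.0
```

Forces are low and the handle follows the arc.

Call:
arm_command(
  deltas=[
    [0,0,0,-0.28,-0.41,0,1],
    [0,0,0,-0.51,-0.86,0,1],
    [0,0,0,-0.68,-1.33,0,1],
    [0,0,0,-0.79,-1.81,0,1],
    [0,0,0,-0.85,-2.31,0,1],
    [0,0,0,-0.85,-2.81,0,1],
    [0,0,0,-0.78,-3.3,0,1],
    [0,0,0,-0.66,-3.79,0,1],
  ],
)

```text
time_s: 4.6
tcp_pos: [0.4854, 0.1823, 0.0674]
ee_rot: [[0.956, -0.294, -0.002], [-0.294, -0.956, -0.004], [-0.001, 0.004, -1.0]]
wrist_force: [0.9, -5.7, 4.9]
gripper_width: 0.186
gripper_force: 30.0
```

Call:
arm_command(
  deltas=[
    [0,0,0,0.18,-0.47,0,1],
    [0,0,0,0.42,-0.91,0,1],
    [0,0,0,0.7,-1.32,0,1],
    [0,0,0,1.03,-1.69,0,1],
    [0,0,0,1.41,-2.02,0,1],
    [0,0,0,1.82,-2.3,0,1],
    [0,0,0,2.26,-2.53,0,1],
    [0,0,0,2.73,-2.7,0,1],
  ],
)

```text
time_s: 5.27
tcp_pos: [0.519, 0.2033, 0.0675]
ee_rot: [[0.956, -0.294, -0.001], [-0.294, -0.956, 0.002], [-0.002, -0.001, -1.0]]
wrist_force: [-5.2, 6.9, 3.7]
gripper_width: 0.188
gripper_force: 30.0
```

Call:
arm_command(
  deltas=[
    [0,0,0,0,0,0,1],
    [0,0,0,0,0,0,1],
    [0,0,0,0,0,0,1],
  ],
)

```text
time_s: 5.52
tcp_pos: [0.5201, 0.2035, 0.0675]
ee_rot: [[0.956, -0.294, 0.001], [-0.294, -0.956, 0.002], [0.0, -0.003, -1.0]]
wrist_force: [-1.2, 5.8, 1.6]
gripper_width: 0.184
gripper_force: 30.0
```

Now pushing past 180° in small steps to find the stop.

Call:
arm_command(
  deltas=[
    [0,0,0,0.15,-0.04,0,1],
    [0,0,0,0.3,-0.09,0,1],
    [0,0,0,0.3,-0.09,0,1],
    [0,0,0,0.3,-0.09,0,1],
  ],
)

```text
time_s: 5.85
tcp_pos: [0.5226, 0.2035, 0.0675]
ee_rot: [[0.956, -0.294, -0.0], [-0.294, -0.956, 0.002], [-0.001, -0.002, -1.0]]
wrist_force: [-3.8, 5.1, 3.5]
gripper_width: 0.184
gripper_force: 30.0
```

Call:
arm_command(
  deltas=[
    [0,0,0,0.15,-0.03,0,1],
    [0,0,0,0.3,-0.07,0,1],
    [0,0,0,0.3,-0.07,0,1],
    [0,0,0,0.3,-0.07,0,1],
  ],
)

```text
time_s: 6.18
tcp_pos: [0.5232, 0.2033, 0.0674]
ee_rot: [[0.956, -0.295, -0.005], [-0.295, -0.956, 0.001], [-0.005, 0.0, -1.0]]
wrist_force: [-11.5, 9.1, 8.3]
gripper_width: 0.182
gripper_force: 30.0
```

Call:
arm_command(
  deltas=[
    [0,0,0,0.15,-0.03,0,1],
    [0,0,0,0.3,-0.07,0,1],
    [0,0,0,0.3,-0.07,0,1],
    [0,0,0,0.3,-0.07,0,1],
  ],
)

```text
time_s: 6.52
tcp_pos: [0.5238, 0.2031, 0.0673]
ee_rot: [[0.955, -0.295, -0.009], [-0.295, -0.955, 0.001], [-0.009, 0.002, -1.0]]
wrist_force: [-18.6, 11.5, 13.4]
gripper_width: 0.19
gripper_force: 30.0
```

```bash
python3 - <<'E'
from h import *
S=sense(); print(S["tcp_pos"],S["wrist_force"])
s=capture("scene")
cv2.imwrite("pics/c2.png",cv2.resize(s["pixels"][150:270,360:480],None,fx=5,fy=5,interpolation=cv2.INTER_CUBIC))
E
```

```text
[0.52376377 0.20309015 0.06730847] [-18.615651    11.46384682  13.41679854]
```

View pics/c2.png

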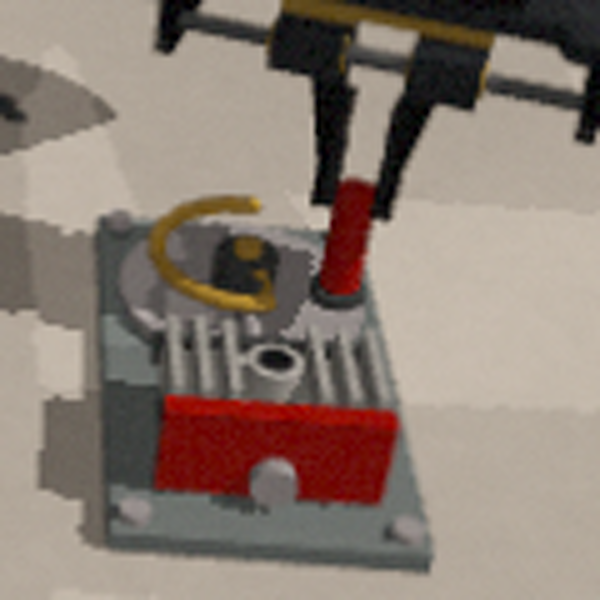

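The cam is on its hard stop: 18 N at the handle moves it no further. In the crop the handle is at (345,240) on the +y side and the red jaw is against the fins. Easing the load, opening and lifting off.

Call:
arm_command(
  deltas=[
    [0,0,0,-0.25,0.07,0,1],
    [0,0,0,-0.45,0.1,0,1],
    [0,0,0,-0.45,0.1,0,0.2],
    [0,0,0,-0.45,0.1,0,0],
    [0,0,0,-0.45,0.1,0,-0.2],
    [0,0,0,-0.45,0.1,0,-0.3],
    [0,0,0,-0.45,0.1,0,-0.3],
    [0,0,0,-0.45,0.1,0,-0.3],
  ],
)

```text
time_s: 7.23
tcp_pos: [0.5249, 0.2013, 0.0668]
ee_rot: [[0.956, -0.295, -0.001], [-0.295, -0.956, -0.001], [-0.001, 0.001, -1.0]]
wrist_force: [-0.1, 0.5, -0.1]
gripper_width: 0.554
gripper_force: 0.0
```

Call:
arm_command(
  deltas=[
    [0,0,0,0,0,0,-0.3],
    [0,0,0,0,0,0,-0.3],
    [0,0,0,0,0,-1,-0.3],
    [0,0,0,0,0,-3,-0.3],
    [0,0,0,0,0,-5,-0.3],
    [0,0,0,0,0,-8,-0.3],
    [0,0,0,0,0,-11,-0.3],
    [0,0,0,0,0,-14,-0.3],
  ],
)

```text
time_s: 7.9
tcp_pos: [0.5249, 0.2015, 0.2094]
ee_rot: [[0.956, -0.294, 0.0], [-0.294, -0.956, 0.0], [0.0, -0.0, -1.0]]
wrist_force: [-0.0, 1.3, -0.0]
gripper_width: 0.651
gripper_force: 0.0
```

Call:
arm_command(
  deltas=[
    [0,0,0,-2,-2,0,-0.3],
    [0,0,0,-5,-5,0,-0.3],
    [0,0,0,-8,-8,0,-0.3],
    [0,0,0,-10,-10,0,-0.3],
    [0,0,0,-12,-12,0,-0.3],
    [0,0,0,-13,-13,0,-0.3],
    [0,0,0,-13,-13,0,-0.3],
  ],
)

```text
time_s: 8.48
tcp_pos: [0.438, 0.3666, 0.2078]
ee_rot: [[0.957, -0.291, 0.001], [-0.291, -0.957, 0.001], [0.0, -0.001, -1.0]]
wrist_force: [0.3, -0.3, 0.1]
gripper_width: 0.647
gripper_force: 0.0
```

```bash
python3 - <<'E'
from h import *
t=capture("top"); s=capture("scene"); S=sense(); print(S["tcp_pos"],S["wrist_force"])
c=np.zeros((600,800,3),np.uint8)
c[:480,:440]=cv2.resize(t["pixels"][145:265,195:305],None,fx=4,fy=4,interpolation=cv2.INTER_CUBIC)
c[:270,450:750]=cv2.resize(s["pixels"][175:265,360:460],None,fx=3,fy=3,interpolation=cv2.INTER_CUBIC)
c[300:580,450:750]=cv2.resize(t["pixels"][105:245,370:520],None,fx=2,fy=2)
cv2.imwrite("pics/c3.png",c)
p=t["pixels"]; hsv=cv2.cvtColor(p,cv2.COLOR_BGR2HSV); m=((hsv[...,0]<8)|(hsv[...,0]>172))&(hsv[...,1]>150)&(hsv[...,2]>60)
n,l,st,ce=cv2.connectedComponentsWithStats(m.astype(np.uint8))
A=np.array([.5208,.1608])
for i in range(1,n):
    if st[i,4]>15:
        v=toworld(t,[ce[i]],.075)[0][:2]; print(st[i],ce[i],v,np.degrees(np.arctan2(-(v-A)[0],-(v-A)[1])))
E
```

```text
[0.43891535 0.36425585 0.20748753] [-0.01546967  0.18731897 -0.49204136]
[213 159  43   6 179] [234.81005587 161.3575419 ] [0.64696394 0.15597038] -87.8077573756144
[208 220   7   8  47] [210.91489362 223.42553191] [0.52196829 0.20332979] -178.42648846261628
```

View pics/c3.png

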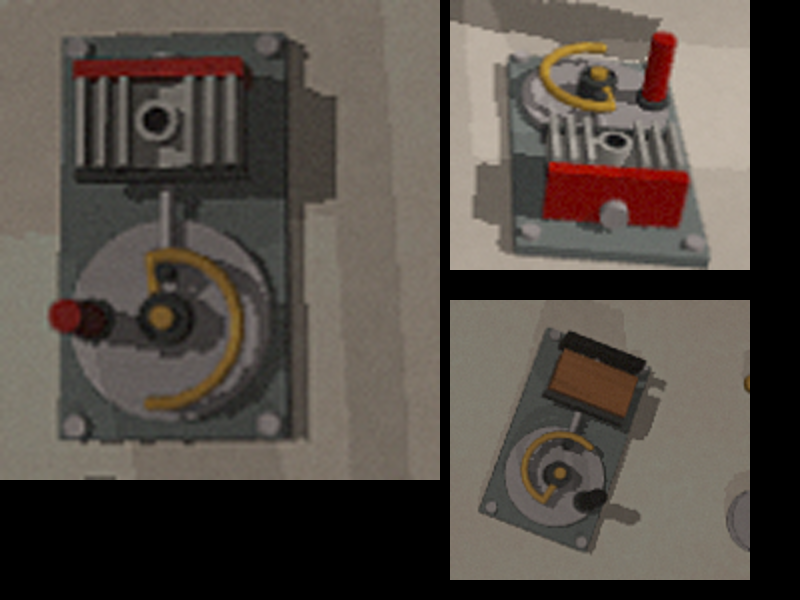

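The red handle is at (211,223), about 180° round. The jaw moved from row 156 to row 161, about 12 mm, and now touches the head. The black clamp is unchanged and the arm is clear.

```bash
python3 -c "
from station import finish_job; print(finish_job())"
```

```text
the job is handed in; nothing more can be done
None
```

The red clamp's cam is turned clockwise onto its hard stop and the red jaw is closed on the cylinder head; I let go of the handle, left the black clamp untouched, and handed the job in at about 8.6 s.

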